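Tighten the hose-tail coupling on the gas manifold

TASK

The union nut under the hose tail on the gas manifold has been left loose. Screw it down clockwise with the gripper until it comes up hand-tight, never forcing it further by hand, then put the spanner that fits on it and nip it up by one more flat (a sixth of a turn). Lay the spanner back on the rubber mat and leave everything else as it stands.

Things in the scene. Friction and masses are not known exactly. Their poses are not given: they have to be found in the camera images.
- manifold: Aluminium bar 225 x 44 x 40 mm on a 245 x 78 x 6 mm dark base plate, screwed to the counter (fixed). Origin under its centre, y along the bar, z up. Three upright outlets stand on the bar's top (46 mm up), 75 mm apart along y; one carries the coupling, the other two (which ones varies) low blanking caps 20 mm high (36 mm hexagons) that stay as they are. A horizontal inlet spigot leaves the -y end.
- coupling: The outlet with the coupling, all steel: fixed threaded neck (collar 40 mm wide and 8 mm high, then a neck 30 mm wide), with the hose tail and its union nut on it. Origin on the vertical axis at the top of the manifold's bar, 46 mm above the counter.
- nut_mid (a point): Centre of the union nut: a steel hexagon, 36 mm across flats, 41.6 mm across corners, 22 mm high, top edges chamfered 2.5 mm. It is captive, turns about the vertical, and stands 76 mm above the counter (bottom 65 mm, top 87 mm; about 1 mm higher when loose, 0.3 mm per rad). The point turns with the nut: its x axis points to a corner, its y axis is square to a pair of flats.
- union_nut (a joint): Turn of the union nut relative to the hose tail, rad, growing clockwise seen from above (tightening). It starts loose and must be run down by more than a third of a turn. It runs freely (0.22 N m) until it bears on the tail: that is hand-tight, it cannot turn further on the tail, and the resistance jumps to 0.8 N m. It stays where it is left.
- hose_tail (a joint): Turn of the hose tail on its seal, rad, clockwise from above, 0 at the start. The tail stays still while the nut runs down and turns with the nut once the nut bears on it: so one flat of nipping up is 1.05 rad here. It stays where it is left. The spanner swings idle by 0.1 to 0.25 rad before it bites, and grips the corners: ease it back by 0.25 rad before lifting it off.
- tail_top (a point): Top of the barbed hose tail, a rigid steel spigot up to 14 mm thick with a 22 mm hexagon at its foot, which stands on the axis above the nut; its top is 115 mm above the counter.
- spanner: The larger open-ended steel spanner, which fits the nut: jaw 37.5 mm wide, head 75 mm wide and 12 mm thick, 210 mm long. It lies flat on the mat. Origin under the middle of the jaw (the nut's axis goes here); jaw opens to +x, handle runs to -x; jaw flats at y = +-18.7 mm, tips at x = +20 mm, bottom at x = -22 mm. It can be lowered over the nut from above.
- spanner_grip (a point): Point on the spanner's handle 110 mm from the middle of the jaw, at mid-thickness; the handle is 22 mm wide (along y) and 9 mm thick there. Centre of mass about 35 mm nearer to the jaw.
- small_spanner: Smaller open-ended steel spanner, jaw 26 mm, 144 mm long, lying parallel to the other one on the mat, 90 mm away; too small for the nut. Which side it lies on varies. Origin under the middle of its jaw.
- bar_mat: Black ribbed rubber mat 260 x 180 x 5 mm, fixed on the counter. Origin under its centre; x along the 260 mm side.
- tumbler_1: Upturned glass tumbler, 68 mm wide, 88 mm high, bystander. Origin under its centre.
- tumbler_2: Upturned glass tumbler like tumbler_1, bystander.
- tumbler_3: Upturned glass tumbler like tumbler_1, bystander.
- price_card: Small acrylic card stand 30 x 70 x 45 mm, bystander. Origin under its centre.

How it is judged (in metres and radians):
On the way, in this order (a step that is already met when the one before it is completed fails the run):
1. The nut has been run down by the gripper to hand-tight on the tail, and the tail has not been forced round (value of joint union_nut above 3.85 rad and value of joint hose_tail below 0.4 rad and contact force between the fingers and coupling above 0.5 N and contact force between spanner and coupling below 0.1 N), for 0.05 s.
2. The spanner, pressing on the nut, has turned it on by about one flat (value of joint hose_tail above 0.75 rad and contact force between spanner and coupling above 2 N), for 0.02 s.
At the end, for the whole second after the job is handed in: The hose tail has turned 0.75 to 1.6 rad (about one flat) with the nut still bearing on it (within 0.4 rad of hand-tight), and the spanner lies flat (within 0.2 rad), at rest, with the middle of its handle on the rubber mat (value of joint hose_tail between 0.75 and 1.6 rad and value of joint union_nut above 3.6 rad and x of spanner_grip in the frame of bar_mat between -0.13 and 0.13 m and y of spanner_grip in the frame of bar_mat between -0.09 and 0.09 m and z of spanner_grip in the frame of bar_mat below 0.03 m and angle between spanner's own z axis and vertical below 0.2 rad and linear speed of spanner below 0.02 m/s); the robot touches nothing.
It fails at once if The nut is forced past hand-tight with the gripper: the fingers press on the coupling (over 3 N) with the tail turned more than 0.4 rad (value of joint hose_tail above 0.4 rad and contact force between the fingers and coupling above 3 N).
It fails at once if The coupling is overtightened (tail turned beyond 1.8 rad) (value of joint hose_tail above 1.8 rad).
It fails at once if The small spanner, a tumbler or the price card is moved by more than 40 mm or tipped (distance of any of small_spanner, tumbler_1, tumbler_2, tumbler_3, price_card from where it was at the start of the episode above 0.04 m or angle between any of tumbler_1, tumbler_2, tumbler_3, price_card's own z axis and vertical above 0.5 rad).
It also fails if it takes over 72 s, if anything falls off the work surface, if the arm or the gripper's body presses on something with over 40 N, if the wrist force passes 120 N, or if a joint passes its speed limit or range.

ROBOT

A 7-joint arm with a two-finger parallel gripper is mounted at the origin on a cart in front of the work surface, level with it; the furniture and walls round the work are solid. World frame = base frame: x ahead of the robot, y to its left, z up, the work surface at z = 0. Lengths are in mm, angles in rad, forces in N, time in s.
With the tool pointing down it reaches from about 400 to 875 mm from the base axis. Payload 4.4 kg.
Tool frame: the origin (TCP) lies on the centre line of the jaws, within the pads' length; the fingertips stand 14 mm ahead of it and the grasp point (between the pads) lies 5 mm behind it (tips_ahead is the distance from the TCP to the fingertips, in mm); z points along the fingers, y is the line along which they close (so a half turn about z gives the same grasp; the last joint's range is limited). The gripper opens to 85 mm and grips with 20 to 120 N. Pads are 22 mm wide; open, the fingers measure 114 mm over their backs; the gripper's body (76 mm by 85 mm) begins 54 mm behind the grasp point. The pads swing forward as they close: fully open they stand 13 mm farther back than shut.
Start: joints at [-1.183, 0.628, 0.038, 1.517, -0.027, 0.996, -0.02], TCP at [284.929, 584.238, 209.713] pointing down, gripper open.
Joint ranges: [-3.06, 3.06], [-0.37, 2.12], [-1.25, 1.32], [0.18, 2.47], [-1.1, 4.24], [0.23, 1.98], [-2.94, 2.94]. Speed limits (rad/s): [2.57, 2.57, 3.14, 3.14, 3.14, 3.14, 3.14].

INTERFACE

Orientations are given as [roll, pitch, yaw] about the fixed x, y, z axes, in that order (R = Rz(yaw) Ry(pitch) Rx(roll)).
In Python, from cell import * gives the robot as it stands.
- The arm moves only by the tool move_arm, never from a script. Its argument "rows" is text: rows parted by semicolons, each of 7 numbers parted by spaces: the shift along the tool's x, y, z scaled (see below), then the turn, a rotation vector about the tool's x, y, z scaled (see below), then the closure, from -1 (fully open) to 1 (shut). A call has 1 to 12 rows; each row is the pose to reach, as a shift and turn from the pose commanded when the call began, along the tool's axes at that moment; what a row does not reach only later rows make up. The controller multiplies each number of a shift by 0.3 m and each number of a turn by pi/2 rad. A row lasts 1/12 s, in which the tool goes at most 41.7 mm and 7.16 degrees, less where a joint would pass 70% of its speed; a pose out of reach is approached as far as the arm can. A call with a number of a shift or a turn outside -1 to 1 is refused whole. A call with a gripper value outside its range is refused whole. The fingers move at their own pace and stop on an object; the grip force is fixed at half the most. Time passes only in rows, so rows that repeat a pose let the fingers close. It gives the time, the measured TCP pose, the force, the opening and the grip force at its end, in the units of the state.
- read_state(): the state, without advancing time (a new reading comes with each control period).
- get_image(name): name is "side" or "top" or "wrist"; returns a dict with "img" (480x640x3 uint8, red, green, blue), "vfov" (degrees; the focal length in pixels is half the picture's height over the tangent of half this angle, whatever the lens; pixels are square), "cx", "cy" (the principal point, pixels), "extrinsics" (4x4, takes a point from camera to world coordinates); the wrist camera has in their place "T_tool_cam" (4x4, takes a point from camera to tool coordinates, whose origin is the TCP and whose axes are the flange's). Camera axes: x right, y up, looking along -z (the intrinsics and any distortion apply to the point x, -y, -z); pixel columns grow to the right and rows downward; lengths in mm; the calibration is good to about 2 mm. The wrist camera is an equidistant fisheye: a pixel r from the principal point sees the ray r / f radians off the axis. A picture is of the moment at which its call begins: read the wrist's pose just before it. There is no depth.
- finish_job(): hands the job in; it is judged then, once.
The state is a dict: "clock": time; "qpos": joint angles; "qd": joint speeds; "tau": joint torques, N m; "eef_pos": TCP position; "tool_rot": TCP orientation; "force": force on the tool from outside, world axes, zero at the start; "torque": the same for the moment, N m; "width": finger opening in mm; "gripper_force": force on a finger pad.
Only numpy, scipy, OpenCV 4.12 (cv2) and the standard library are available. Lean on these libraries where they do the work, as an engineer would, in place of code of your own. Each camera call takes 0.05 s, during which the arm holds its last target. There are 200 camera calls.

## Working session

There is one attempt and no reset: what is moved stays moved. The work goes in short steps, Python scripts to look and compute and a tool call to move; the robot and the scene stay as the last step left them, time stands still between calls to the robot, and variables do not carry over. Pictures are saved under pics/ and viewed, at most 10 in all, crops included, and the job is handed in when it is done.

Besides the shell and the picture viewer there is one more tool, called after "Request:" as name(argument=value, ...) on one line, values as JSON. move_arm: Moves the arm, as the interface text tells. Its arguments: {"type":"object","properties":{"rows":{"type":"string"}},"required":["rows"]}

```bash
mkdir -p pics; ls
python3 - <<'E'
from cell import *
import cv2,json
s=read_state(); print(s)
for n in ["top","side","wrist"]:
    d=get_image(n); cv2.imwrite(f"pics/{n}0.png",d["img"][:,:,::-1])
    print(n,{k:(v.tolist() if hasattr(v,'tolist') else v) for k,v in d.items() if k!="img"})
E
```

```text
pics
{'clock': 0.0, 'qpos': array([-1.18278136,  0.62938849,  0.03840392,  1.51835979, -0.02698584,
        0.99632142, -0.0199984 ]), 'qd': array([ 2.20120216e-06,  1.54142544e-03,  7.41257873e-04,  1.06601457e-03,
       -4.64781958e-04, -4.93303463e-04,  1.45548302e-04]), 'tau': array([ 1.52131938e-04, -5.63398933e+01,  1.22608982e+00, -1.93442023e+01,
        1.09244479e-02,  1.05019144e-02,  1.67052224e-05]), 'eef_pos': array([284.62025753, 583.62044841, 208.76363249]), 'tool_rot': array([-3.13963264e+00,  1.76426117e-05,  2.68781796e+00]), 'force': array([-1.22487213, -0.25343534, -0.15137975]), 'torque': array([0.015641  , 0.03667227, 0.00482895]), 'gripper_force': 0.0, 'width': 85.34944056290955}
top {'vfov': 46.50077473095971, 'cx': 316.5262175957587, 'cy': 244.73838509025757, 'extrinsics': [[-0.010197065188010513, 0.9829907485357635, -0.18337177578529035, 283.0219189575552], [-0.9999476381034379, -0.010181994247617395, 0.0010237404446878232, -14.79768717388562], [-0.0008607629801911815, 0.1833726132393843, 0.9830431037349538, 1710.8136285429234], [0.0, 0.0, 0.0, 1.0]]}
side {'vfov': 49.86711796377403, 'cx': 319.9172933572445, 'cy': 242.199232815441, 'extrinsics': [[0.9993015285779968, 0.007628372142114824, -0.03658227603827211, 543.3290763165578], [-0.03196840508765165, 0.6814499828658247, -0.7311661520669015, -934.7037570320523], [0.01935138387378896, 0.7318249304243664, 0.6812178764180667, 945.2004044584152], [0.0, 0.0, 0.0, 1.0]]}
wrist {'vfov': 65.70646984690485, 'cx': 319.29854294737305, 'cy': 247.5416910949288, 'T_tool_cam': [[0.0011416590910826273, 0.9484115705512024, 0.31703972851855505, 81.99051999986132], [0.999997991694756, -0.0016049859394615612, 0.0012002610494678148, 0.01712261411968008], [0.0016471857735199282, 0.31703772151706733, -0.9484114981980617, -164.09995058509938], [0.0, 0.0, 0.0, 1.0]]}
```

View pics/top0.png

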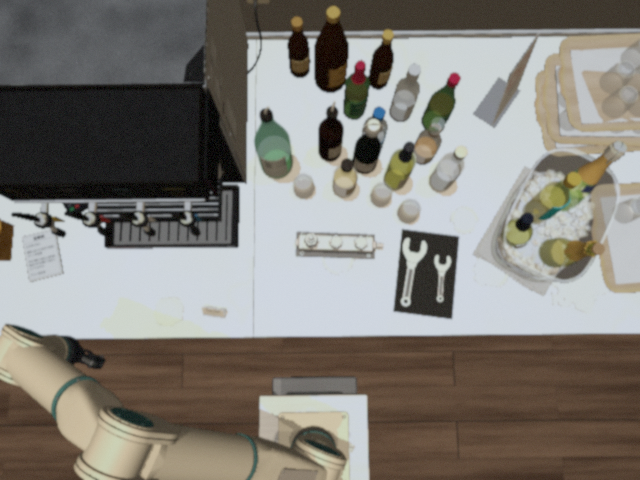

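View pics/side0.png

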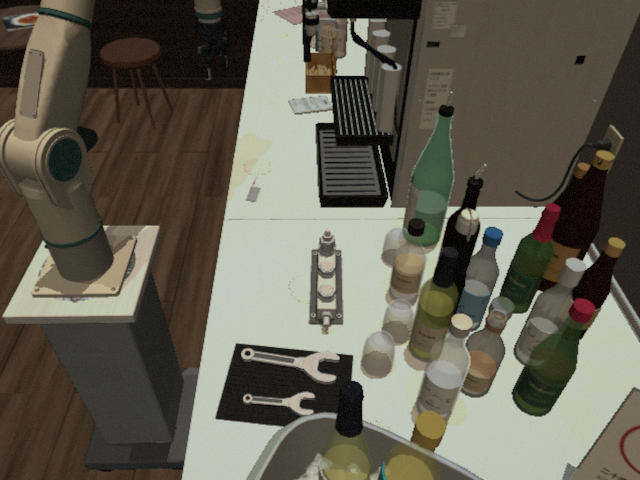

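```bash
cat > h.py <<'E'
import numpy as np,cv2
from scipy.spatial.transform import Rotation as Ro
from cell import *
def T_of(d,s=None):
    if "extrinsics" in d: return np.array(d["extrinsics"])
    T=np.eye(4);T[:3,:3]=Ro.from_euler("xyz",s["tool_rot"]).as_matrix();T[:3,3]=s["eef_pos"]
    return T@np.array(d["T_tool_cam"])
def foc(d): return 240/np.tan(np.radians(d["vfov"]/2))
def ray(d,u,v,T,fish=False):
    a=np.array([u-d["cx"],-(v-d["cy"])])/foc(d)
    if fish:
        r=np.hypot(*a); k=np.sin(r)/r if r>1e-9 else 1
        c=np.array([a[0]*k,a[1]*k,-np.cos(r)])
    else: c=np.array([a[0],a[1],-1.])
    return T[:3,3],T[:3,:3]@c
def onz(d,u,v,z,T,fish=False):
    o,r=ray(d,u,v,T,fish); return (o+r*(z-o[2])/r[2])
def proj(d,P,T,fish=False):
    c=np.linalg.inv(T)@np.append(P,1); x,y,z=c[0],-c[1],-c[2]
    if fish:
        rr=np.hypot(x,y);th=np.arctan2(rr,z);return foc(d)*th*np.array([x,y])/max(rr,1e-9)+[d["cx"],d["cy"]]
    return foc(d)*np.array([x,y])/z+[d["cx"],d["cy"]]
E
python3 - <<'E'
from h import *
d=get_image("top");T=T_of(d)
for n,u,v,z in [("mat",427,274,5),("jaw",413,245,11),("hand",406,304,11),("sm",443,260,9),("nut",311,240,100),("cap3",362,242,66),("spigot",378,245,30),("tum1",303,184,88),("tum2",381,193,88),("tum3",409,210,88),("card",215,311,45),("tray",238,246,20)]:
    print(n,onz(d,u,v,z,T).round())
e=get_image("side");S=T_of(e)
for n,u,v,z in [("tailtop",327,234,115),("cap",326,265,66),("cap3",326,293,66),("jaw",325,367,11),("hand",245,353,11)]:
    print(n,onz(e,u,v,z,S).round())
i=get_image("top")["img"][200:330,280:480]; cv2.imwrite("pics/topz.png",cv2.resize(i,None,fx=4,fy=4,interpolation=2)[:,:,::-1])
E
```

```text
mat [ 506. -355.    5.]
jaw [ 596. -315.   11.]
hand [ 414. -286.   11.]
sm [ 549. -406.    9.]
nut [598.  -0. 100.]
cap3 [ 597. -153.   66.]
spigot [ 594. -205.   30.]
tum1 [773.  22.  88.]
tum2 [ 742. -212.   88.]
tum3 [ 689. -294.   88.]
card [397. 287.  45.]
tray [597. 225.  20.]
tailtop [606. -15. 115.]
cap [603. -71.  66.]
cap3 [ 599. -160.   66.]
jaw [ 592. -318.   11.]
hand [ 421. -280.   11.]
```

View pics/topz.png

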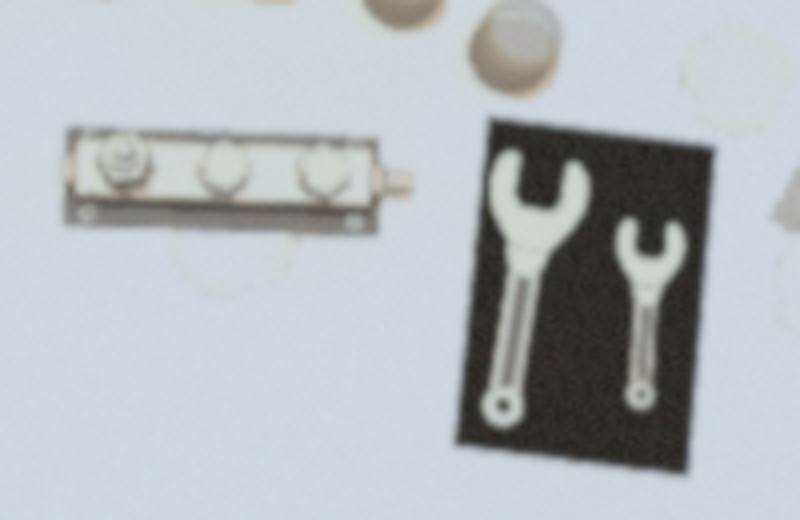

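Request:
move_arm(rows="-0.903 -0.657 0 0 0 0 -1;-0.903 -0.657 0 0 0 0 -1;-0.903 -0.657 0 0 0 0 -1;-0.903 -0.657 0 0 0 0 -1;-0.903 -0.657 0 0 0 0 -1;-0.903 -0.657 0 0 0 0 -1;-0.903 -0.657 0 0 0 0 -1;-0.903 -0.657 0 0 0 0 -1;-0.903 -0.657 0 0 0 0 -1;-0.903 -0.657 0 0 0 0 -1")

```text
clock: 1.13
eef_pos: [443.8, 285.0, 209.9]
tool_rot: [-3.141, 0.001, 2.681]
force: [-1.0, 1.1, -0.0]
width: 85.3
gripper_force: 0.0
```

Request:
move_arm(rows="-0.903 -0.657 0.1 0 0 -0.64 -1;-0.903 -0.657 0.1 0 0 -0.64 -1;-0.903 -0.657 0.1 0 0 -0.64 -1;-0.903 -0.657 0.1 0 0 -0.64 -1;-0.903 -0.657 0.1 0 0 -0.64 -1;-0.903 -0.657 0.1 0 0 -0.64 -1;-0.903 -0.657 0.1 0 0 -0.64 -1;-0.903 -0.657 0.1 0 0 -0.64 -1;-0.903 -0.657 0.1 0 0 -0.64 -1;-0.903 -0.657 0.1 0 0 -0.64 -1;-0.903 -0.657 0.1 0 0 -0.64 -1")

```text
clock: 2.05
eef_pos: [598.9, -5.6, 179.4]
tool_rot: [3.14, 0.0, -2.59]
force: [0.9, 0.9, -0.8]
width: 85.5
gripper_force: 0.0
```

Run:
```python
from h import *
s=read_state();d=get_image("wrist");T=T_of(d,s)
print(s["clock"],s["qpos"].round(3),s["eef_pos"],s["tool_rot"])
cv2.imwrite("pics/w1.png",d["img"][:,:,::-1])
```

```text
2.05 [ 0.1    0.595 -0.215  1.694  0.155  0.87   1.943] [598.93447015  -5.57518327 179.37726111] [ 3.13962253e+00  3.99630401e-04 -2.58989983e+00]
```

View pics/w1.png

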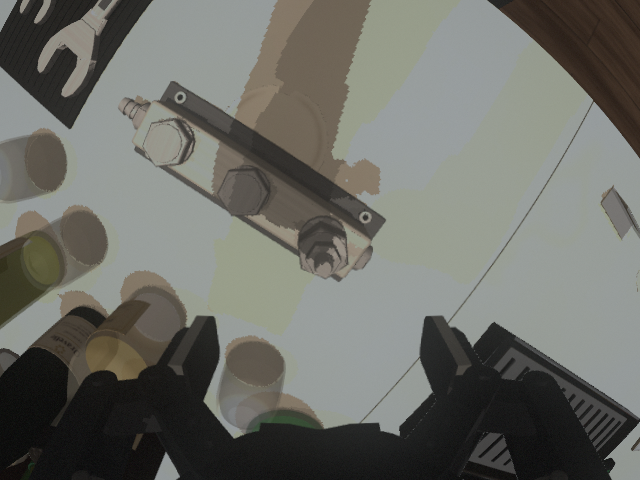

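Run:
```python
from h import *
i=cv2.imread("pics/w1.png")[190:300,260:400]
cv2.imwrite("pics/w1z.png",cv2.resize(i,None,fx=5.5,fy=5.4,interpolation=2))
```

```text
(no output)
```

View pics/w1z.png

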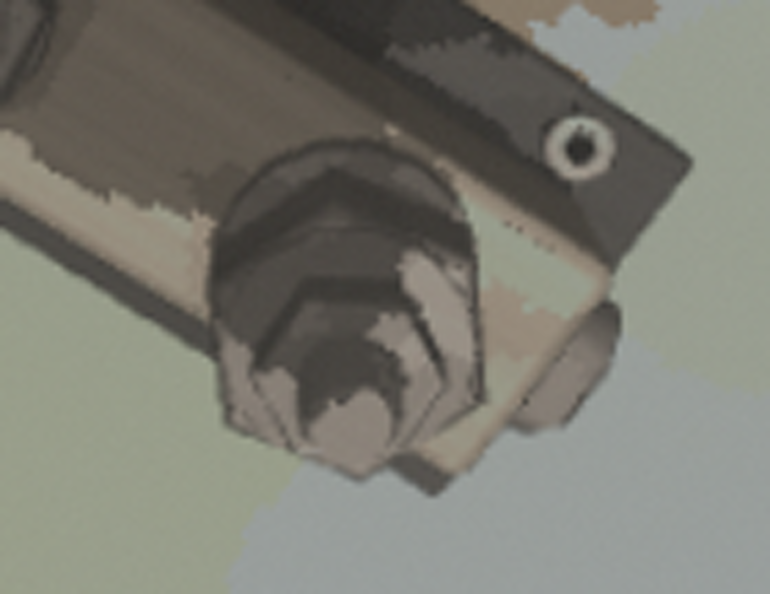

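Run:
```python
from h import *
s=read_state();d=get_image("wrist");T=T_of(d,s)
R=Ro.from_euler("xyz",s["tool_rot"]).as_matrix()
z=85.5
P=np.array([onz(d,260+a/5.5,190+b/5.4,z,T,True) for a,b in [(335,185),(212,262),(225,420),(358,478),(485,402),(475,240)]])
L=(P-s["eef_pos"])@R
print(L.round(1)); c=P.mean(0);print("cen",c,"tool",L.mean(0))
v=L-L.mean(0);print(np.hypot(v[:,0],v[:,1]),np.degrees(np.arctan2(v[:,1],v[:,0])))
print("tail",onz(d,260+352/5.5,190+(395+20)/5.4,115,T,True))
print("bolt,boltfar",onz(d,366,217,6,T,True),onz(d,180,97,6,T,True), "cap3", onz(d,260-92/1,143,66,T,True))
```

```text
[[ 13.5   1.4  94.1]
 [  2.7 -14.8  94.1]
 [-20.1 -13.5  94.1]
 [-28.8   4.7  94.2]
 [-17.4  21.8  94.2]
 [  5.9  19.9  94.2]]
cen [603.2219279    2.32530774  85.5       ] tool [-7.37744486  3.24920242 94.14019114]
[20.92700853 20.72307758 21.00148962 21.48163468 21.11640608 21.26946003] [  -5.05830793  -60.75828084 -127.31283212  176.20968042  118.42441108
   51.47502897]
tail [603.50604911   2.61427856 115.        ]
bolt,boltfar [575.73661792  33.49364215   6.        ] [ 567.42311838 -175.39470459    6.        ] cap3 [ 596.66746303 -143.85326519   66.        ]
```

Request:
move_arm(rows="-0.0246 0.0108 0.15 0 0 -0.05 -1;-0.0246 0.0108 0.2 0 0 -0.05 -1;-0.0246 0.0108 0.3 0 0 -0.05 -1;-0.0246 0.0108 0.357 0 0 -0.05 -1;-0.0246 0.0108 0.357 0 0 -0.05 -1;-0.0246 0.0108 0.357 0 0 -0.05 -1")

```text
clock: 2.65
eef_pos: [603.0, 1.3, 72.4]
tool_rot: [3.14, -0.001, -2.509]
force: [0.1, -0.6, 0.7]
width: 85.2
gripper_force: 0.0
```

Run:
```python
from h import *
s=read_state();d=get_image("wrist")
print(s["eef_pos"],s["tool_rot"],s["force"],s["torque"])
cv2.imwrite("pics/w2.png",d["img"][:,:,::-1])
```

```text
[602.96113298   1.34037212  72.43692689] [ 3.14016559e+00 -8.37232640e-04 -2.50867086e+00] [ 0.06408247 -0.57404195  0.67567279] [-0.00691212 -0.05663319  0.06861534]
```

View pics/w2.png

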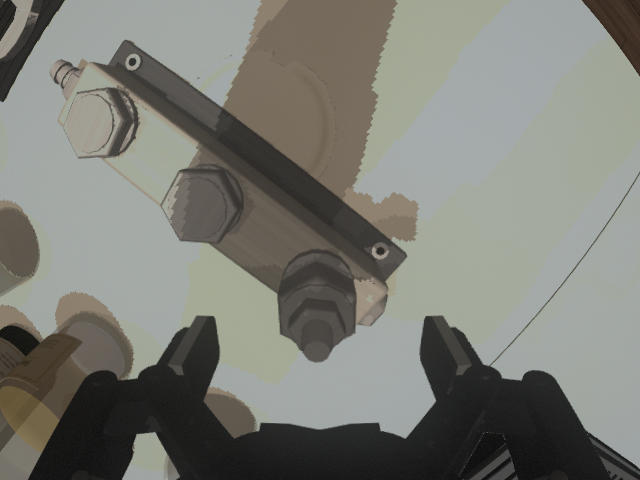

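Request:
move_arm(rows="0 0 0 0 0 0 1;0 0 0 0 0 0 1;0 0 0 0 0 0 1;0 0 0 0 0 0 1;0 0 0 0 0 0 1;0 0 0 0 0 0 1;0 0 0 0 0 0 1;0 0 0 0 0 0 1")

```text
clock: 3.37
eef_pos: [603.2, 0.0, 73.6]
tool_rot: [3.141, 0.0, -2.511]
force: [-2.7, 1.2, 8.0]
width: 19.0
gripper_force: 58.4
```

Run:
```python
from h import *
s=read_state()
print(s)
```

```text
{'clock': 3.3667, 'qpos': array([ 0.07805003,  0.73982647, -0.19974698,  1.76342532,  0.21821509,
        0.66039723,  1.9575807 ]), 'qd': array([ 2.35858023e-04, -2.88641401e-03,  4.04298767e-05, -1.04729654e-03,
       -1.24754040e-03, -6.46881246e-04, -2.53260877e-05]), 'tau': array([  0.97372714, -52.11618304,  -0.92487194, -14.03797209,
         0.47423501,  -0.91766741,  -0.07799161]), 'eef_pos': array([6.03211714e+02, 1.21377491e-02, 7.36211649e+01]), 'tool_rot': array([ 3.14051562e+00,  1.20417101e-04, -2.51100500e+00]), 'force': array([-2.71638193,  1.17118377,  7.98583112]), 'torque': array([0.37885595, 0.71593233, 0.07620372]), 'gripper_force': 58.43371957540512, 'width': 18.957283790253815}
```

Run:
```python
from h import *
s=read_state();d=get_image("wrist");T=T_of(d,s)
cv2.imwrite("pics/w3.png",d["img"][150:450,120:520,::-1])
R=Ro.from_euler("xyz",s["tool_rot"]).as_matrix()
for p in [(0,0,0),(0,0,14),(0,42,0),(0,42,14),(0,-42,1)]: print(p,proj(d,s["eef_pos"]+R@p,T,True).round(),)
print(proj(d,[603.2,2.3,115],T,True),proj(d,[603.2,2.3,87],T,True))
```

```text
(0, 0, 0) [319. 300.]
(0, 0, 14) [319. 288.]
(0, 42, 0) [403. 299.]
(0, 42, 14) [397. 288.]
(0, -42, 1) [235. 298.]
[323.07317164 349.35064472] [322.50745185 315.40269499]
```

View pics/w3.png

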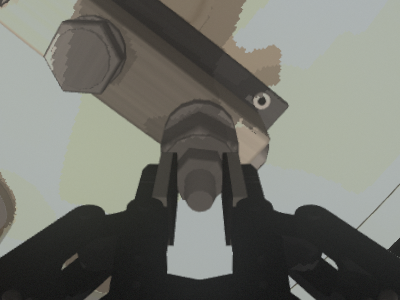

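Run:
```python
from h import *
d=get_image("wrist");T=np.array(d["T_tool_cam"])
for y in (42.6,9.5):
  for z in range(-50,15,8): print(y,z,proj(d,[11,-y,z],T,True).round(),proj(d,[-11,-y,z],T,True).round())
```

```text
42.6 -50 [203. 331.] [211. 378.]
42.6 -42 [209. 321.] [216. 366.]
42.6 -34 [214. 311.] [220. 356.]
42.6 -26 [218. 303.] [224. 346.]
42.6 -18 [223. 295.] [228. 336.]
42.6 -10 [227. 287.] [231. 328.]
42.6 -2 [231. 280.] [235. 320.]
42.6 6 [234. 274.] [238. 313.]
42.6 14 [237. 268.] [241. 306.]
9.5 -50 [292. 334.] [294. 382.]
9.5 -42 [293. 323.] [295. 369.]
9.5 -34 [294. 313.] [296. 358.]
9.5 -26 [296. 304.] [297. 348.]
9.5 -18 [297. 296.] [298. 338.]
9.5 -10 [298. 288.] [299. 329.]
9.5 -2 [299. 281.] [299. 321.]
9.5 6 [299. 275.] [300. 314.]
9.5 14 [300. 269.] [301. 307.]
```

Request:
move_arm(rows="0 0 0 0 0 0 -1;0 0 0 0 0 0 -1;0 0 0 0 0 0 -1;0 0 0 0 0 0 -1;0 0 0 0 0 0 -1;0 0 0 0 0 0 -1")

```text
clock: 3.97
eef_pos: [603.7, -1.1, 72.5]
tool_rot: [3.142, -0.0, -2.512]
force: [0.0, -0.0, 0.1]
width: 85.1
gripper_force: 0.0
```

Request:
move_arm(rows="-0.0053 0.01 0.03 0 0 0 -1;-0.0053 0.01 0.06 0 0 0 -1;-0.0053 0.01 0.11 0 0 0 -1;-0.0053 0.01 0.11 0 0 0 -1")

```text
clock: 4.3
eef_pos: [600.7, 2.5, 36.4]
tool_rot: [3.138, -0.005, -2.511]
force: [-0.7, -0.4, 0.1]
width: 85.3
gripper_force: 0.0
```

Request:
move_arm(rows="0 0 0 0 0 0 1;0 0 0 0 0 0 1;0 0 0 0 0 0 1;0 0 0 0 0 0 1;0 0 0 0 0 0 1;0 0 0 0 0 0 1;0 0 0 0 0 0 1")

```text
clock: 4.88
eef_pos: [604.6, 1.1, 40.8]
tool_rot: [-3.139, 0.002, -2.512]
force: [0.3, -3.5, 5.9]
width: 34.6
gripper_force: 62.1
```

Run:
```python
from h import *
s=read_state();d=get_image("wrist");T=T_of(d,s)
print(s)
cv2.imwrite("pics/w4.png",d["img"][150:450,120:520,::-1])
```

```text
{'clock': 4.8833, 'qpos': array([ 0.06335663,  0.78796469, -0.18179349,  1.77801911,  0.2339334 ,
        0.59371492,  1.94023963]), 'qd': array([ 0.00123804,  0.0001633 , -0.00038332,  0.00087458, -0.00062557,
       -0.00053133, -0.0002172 ]), 'tau': array([-1.93511836e+00, -5.31110394e+01, -3.83127987e+00, -1.07064807e+01,
       -8.21137782e-01,  4.63876210e-02, -1.83235179e-01]), 'eef_pos': array([604.63390176,   1.14224632,  40.76898142]), 'tool_rot': array([-3.13874329e+00,  1.64716517e-03, -2.51194728e+00]), 'force': array([ 0.2626955 , -3.45266565,  5.87027247]), 'torque': array([-0.71208566, -0.24225249,  0.16660489]), 'gripper_force': 62.106726379988686, 'width': 34.591549845891784}
```

View pics/w4.png

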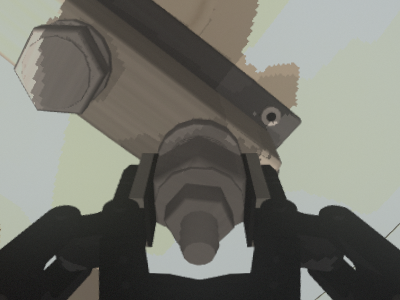

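Request:
move_arm(rows="0 0 0 0 0 0.05 1;0 0 0 0 0 0.1 1;0 0 0 0 0 0.15 1;0 0 0 0 0 0.2 1;0 0 0 0 0 0.25 1;0 0 0 0 0 0.3 1")

```text
clock: 5.43
eef_pos: [604.4, 1.6, 40.6]
tool_rot: [-3.14, 0.003, -2.987]
force: [0.9, -3.2, 5.8]
width: 34.9
gripper_force: 62.1
```

```bash
cat > st.py <<'E'
from h import *
np.set_printoptions(suppress=True,precision=3)
s=read_state()
print(s["clock"],"q7",s["qpos"][6].round(3),"tau",s["tau"][4:],"F",s["force"],"M",s["torque"],"pos",s["eef_pos"],"rot",s["tool_rot"],s["width"])
E
python3 st.py
```

```text
5.4333 q7 1.609 tau [-0.34   0.172  0.457] F [ 0.944 -3.236  5.808] M [-0.565 -0.16   0.221] pos [604.439   1.599  40.627] rot [-3.14   0.003 -2.987] 34.872169693448626
```

Request:
move_arm(rows="0 0 0 0 0 0.08 1;0 0 0 0 0 0.16 1;0 0 0 0 0 0.24 1;0 0 0 0 0 0.32 1;0 0 0 0 0 0.4 1;0 0 0 0 0 0.48 1;0 0 0 0 0 0.56 1;0 0 0 0 0 0.64 1;0 0 0 0 0 0.72 1;0 0 0 0 0 0.8 1;0 0 0 0 0 0.88 1;0 0 0 0 0 0.88 1")

```text
clock: 6.43
eef_pos: [605.2, 2.7, 40.3]
tool_rot: [3.138, 0.002, 1.915]
force: [3.3, -0.3, 2.9]
width: 34.9
gripper_force: 61.5
```

```bash
python3 st.py
```

```text
6.4333 q7 0.653 tau [-0.122  1.121 -0.714] F [ 3.288 -0.31   2.872] M [-0.143 -0.619 -0.07 ] pos [605.164   2.736  40.253] rot [3.138 0.002 1.915] 34.94550351021282
```

Request:
move_arm(rows="0 0 0 0 0 0.06 1;0 0 0 0 0 0.12 1;0 0 0 0 0 0.18 1")

```text
clock: 6.68
eef_pos: [605.4, 2.8, 40.2]
tool_rot: [3.137, 0.0, 1.635]
force: [4.5, 0.6, 1.6]
width: 35.2
gripper_force: 61.6
```

```bash
python3 st.py
```

```text
6.6833 q7 0.454 tau [0.405 1.301 0.615] F [4.503 0.629 1.564] M [-0.144 -0.849  0.223] pos [605.417   2.826  40.212] rot [3.137 0.    1.635] 35.18389267815059
```

Request:
move_arm(rows="0 0 0 0 0 0.06 1;0 0 0 0 0 0.12 1;0 0 0 0 0 0.18 1")

```text
clock: 6.93
eef_pos: [605.7, 2.8, 40.1]
tool_rot: [3.137, -0.001, 1.352]
force: [4.9, 0.0, -0.0]
width: 35.1
gripper_force: 61.5
```

```bash
python3 st.py
```

```text
6.9333 q7 0.25 tau [0.518 1.503 0.629] F [ 4.913  0.014 -0.033] M [-0.178 -1.05   0.269] pos [605.728   2.751  40.146] rot [ 3.137 -0.001  1.352] 35.115294751172044
```

Request:
move_arm(rows="0 0 0 0 0 0.06 1;0 0 0 0 0 0.12 1;0 0 0 0 0 0.18 1")

```text
clock: 7.18
eef_pos: [606.0, 2.7, 40.1]
tool_rot: [3.137, -0.002, 1.072]
force: [6.3, -1.5, -0.9]
width: 35.2
gripper_force: 62.5
```

```bash
python3 st.py
```

```text
7.1833 q7 0.042 tau [0.136 1.702 0.11 ] F [ 6.341 -1.531 -0.949] M [-0.196 -1.228  0.894] pos [606.006   2.653  40.105] rot [ 3.137 -0.002  1.072] 35.15542888099587
```

Request:
move_arm(rows="0 0 0 0 0 0 1;0 0 0 0 0 0 -1;0 0 0 0 0 0 -1;0 0 0 0 0 0 -1;0 0 0 0 0 0 -1;0 0 0 0 0 0 -1;0 0 -0.05 0 0 0 -1;0 0 -0.15 0 0 0 -1;0 0 -0.28 0 0 0 -1;0 0 -0.37 0 0 0 -1;0 0 -0.37 0 0 0 -1")

```text
clock: 8.1
eef_pos: [606.7, 1.3, 156.2]
tool_rot: [3.133, -0.004, 1.07]
force: [0.2, -0.1, -0.2]
width: 85.2
gripper_force: 0.0
```

Run:
```python
from h import *
exec(open("st.py").read())
d=get_image("wrist");T=T_of(d,s)
cv2.imwrite("pics/w5.png",cv2.resize(d["img"][190:330,230:410,::-1],None,fx=4,fy=4,interpolation=2))
```

```text
8.1 q7 -0.054 tau [ 0.169  0.751 -0.22 ] F [ 0.173 -0.147 -0.151] M [-0.022 -0.049 -0.019] pos [606.715   1.31  156.249] rot [ 3.133 -0.004  1.07 ] 85.18160593318112
```

View pics/w5.png

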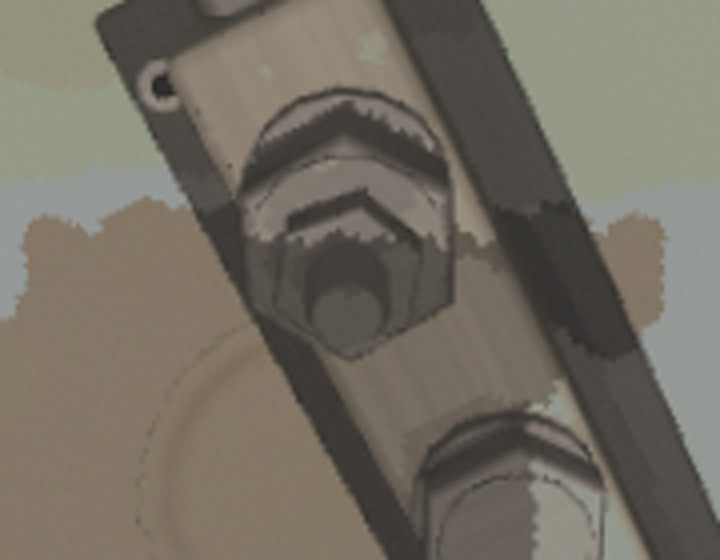

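Run:
```python
from h import *
np.set_printoptions(suppress=True,precision=2)
s=read_state();d=get_image("wrist");T=T_of(d,s)
R=Ro.from_euler("xyz",s["tool_rot"]).as_matrix()
P=np.array([onz(d,230+a/4,190+b/4,84.5,T,True) for a,b in [(346,126),(245,195),(248,305),(351,358),(452,297),(447,188)]])
L=(P-s["eef_pos"])@R
c=P.mean(0);print("cen",c,"tool",L.mean(0))
v=L-L.mean(0);print(np.hypot(v[:,0],v[:,1]),np.degrees(np.arctan2(v[:,1],v[:,0])))
print("tail",onz(d,230+348/4,190+318/4,115,T,True))
```

```text
cen [604.08   3.11  84.5 ] tool [ 0.3  -1.85 69.13]
[20.62 19.17 19.88 20.19 19.68 19.14] [  -0.92  -62.21 -121.75  178.67  117.34   58.07]
tail [603.78   2.57 115.  ]
```

Request:
move_arm(rows="-0.995 0.124 -0.17 0 0 0.79 -1;-0.995 0.124 -0.17 0 0 0.79 -1;-0.995 0.124 -0.17 0 0 0.79 -1;-0.995 0.124 -0.17 0 0 0.79 -1;-0.995 0.124 -0.17 0 0 0.79 -1;-0.995 0.124 -0.17 0 0 0.79 -1;-0.995 0.124 -0.17 0 0 0.79 -1;-0.995 0.124 -0.17 0 0 0.79 -1;-0.995 0.124 -0.17 0 0 0.79 -1;-0.995 0.124 -0.17 0 0 0.79 -1;-0.995 0.124 -0.17 0 0 0.79 -1")

```text
clock: 9.12
eef_pos: [491.3, -277.0, 199.7]
tool_rot: [-3.141, 0.004, -0.175]
force: [-0.0, 0.2, 1.2]
width: 85.4
gripper_force: 0.0
```

```bash
cat > sp.py <<'E'
from h import *
np.set_printoptions(suppress=True,precision=2)
s=read_state();d=get_image("wrist");T=T_of(d,s)
print(s["clock"],s["eef_pos"],s["tool_rot"],s["qpos"][6])
g=cv2.cvtColor(d["img"],cv2.COLOR_RGB2GRAY)
cv2.imwrite("pics/sp_%d.png"%int(s["clock"]*100),d["img"][:,:,::-1])
# rectify to metric plane z=11..17: 1mm grid
def rect(z,x0,x1,y0,y1,k=2):
    X,Y=np.meshgrid(np.arange(x1,x0,-1/k),np.arange(y1,y0,-1/k),indexing="ij")
    Ti=np.linalg.inv(T); C=np.stack([X,Y,np.full_like(X,z)],-1)@Ti[:3,:3].T+Ti[:3,3]
    x,y,w=C[...,0],-C[...,1],-C[...,2];r=np.hypot(x,y);th=np.arctan2(r,w);f=foc(d)*th/np.maximum(r,1e-9)
    return cv2.remap(d["img"],(f*x+d["cx"]).astype(np.float32),(f*y+d["cy"]).astype(np.float32),1)
E
python3 - <<'E'
from sp import *
r=rect(15,370,660,-440,-220); cv2.imwrite("pics/rect1.png",r[:,:,::-1])
E
```

```text
9.1167 [ 491.31 -276.96  199.71] [-3.14  0.   -0.17] -0.590301999139863
```

View pics/rect1.png

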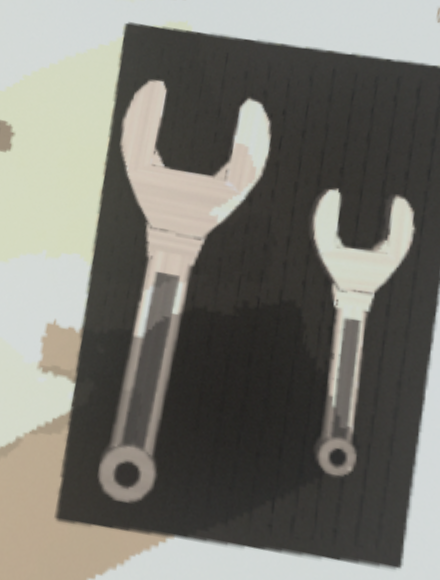

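Run:
```python
from sp import *
for z in (11,15,17):
    r=rect(z,370,660,-440,-220,4); g=cv2.cvtColor(r,cv2.COLOR_RGB2GRAY)
    m=(g>105).astype(np.uint8); 
    n,l,st,ce=cv2.connectedComponentsWithStats(m)
    for i in range(1,n):
        if 15000<st[i,4]<200000 and 40<st[i,0] and st[i,0]+st[i,2]<600:
            c=max(cv2.findContours((l==i).astype(np.uint8),cv2.RETR_EXTERNAL,2)[0],key=cv2.contourArea)
            f=np.zeros_like(m);cv2.drawContours(f,[c],-1,1,-1)
            R_,C_=np.nonzero(f);P=np.c_[660-R_/4,-220-C_/4];mu=P.mean(0)
            w,V=np.linalg.eigh(np.cov((P-mu).T));a=V[:,1];a=a if a[0]>0 else -a
            q=(P-mu)@a;t=(P-mu)@[-a[1],a[0]]
            print(z,len(P)/16,"mu",mu,"yaw",np.arctan2(a[1],a[0]),"ext",q.min(),q.max())
            for lo in (-75,-60,-40,-20,-0):
                k=abs(q-lo)<2;print("   ",lo,t[k].min(),t[k].max())
            k=q>q.max()-12
            print("   tips",t[k].min(),t[k].max(),t[k&(t<0)].max(),t[k&(t>0)].min())
```

```text
9.1667 [ 491.56 -276.72  199.89] [-3.14  0.   -0.17] -0.5862191256021324
11 6127.875 mu [ 526.59 -304.74] yaw -0.20387919403822613 ext -121.00659543884711 91.40506289001063
    -75 -10.567884538212889 10.165556810708916
    -60 -10.502792152271411 10.526088752573418
    -40 -10.488317190051182 11.004385514689385
    -20 -11.149426214310548 11.128360310756598
    0 -10.873599147079585 11.361834940670791
   tips -35.644997003314806 35.35136632461117 -18.449592844359202 19.024723355321314
15 5987.9375 mu [ 527.1  -304.58] yaw -0.2039050956270465 ext -119.65642227595679 90.40061851195219
    -75 -10.433065751611178 10.021501940879604
    -60 -10.274567936127335 10.365898808540514
    -40 -10.394918698909095 10.599914400664067
    -20 -11.013209107671173 11.019829044964691
    0 -10.787491519432033 11.203220872101772
   tips -35.269633037142974 34.94164735527336 -18.21766282767031 18.817500923326044
17 5918.6875 mu [ 527.35 -304.5 ] yaw -0.20392468051824858 ext -118.95637873966893 89.82641357127413
    -75 -10.36495535005346 9.980059409640914
    -60 -10.256756749290343 10.282449280178193
    -40 -10.28379788924601 10.51687390834154
    -20 -10.944041398290073 10.987795396755489
    0 -10.717939739416197 11.120962905387017
   tips -34.96201030417416 34.75963106692224 -18.104115431125255 18.6778105289409
```

Request:
move_arm(rows="0.033 0.068 0.1 0 0 0.0185 -1;0.033 0.068 0.23 0 0 0.0185 -1;0.033 0.068 0.36 0 0 0.0185 -1;0.033 0.068 0.49 0 0 0.0185 -1;0.033 0.068 0.6 0 0 0.0185 -1;0.033 0.068 0.66 0 0 0.0185 -1;0.033 0.068 0.7 0 0 0.0185 -1;0.033 0.068 0.72 0 0 0.0185 -1;0.033 0.068 0.72 0 0 0.0185 -1")

```text
clock: 9.97
eef_pos: [498.5, -298.7, -15.1]
tool_rot: [-3.141, 0.001, -0.199]
force: [-0.3, -0.5, 0.7]
width: 85.4
gripper_force: 0.0
```

```bash
python3 st.py
```

```text
9.9667 q7 -0.359 tau [-0.059 -0.147  0.07 ] F [-0.304 -0.523  0.655] M [-0.002 -0.04  -0.018] pos [ 498.479 -298.726  -15.093] rot [-3.141  0.001 -0.199] 85.36608910666705
```

Confirms the tips are well behind the stated TCP. Closing.

Request:
move_arm(rows="0 0 0 0 0 0 1;0 0 0 0 0 0 1;0 0 0 0 0 0 1;0 0 0 0 0 0 1;0 0 0 0 0 0 1;0 0 0 0 0 0 1;0 0 0 0 0 0 1;0 0 0 0 0 0 1")

```text
clock: 10.63
eef_pos: [499.2, -299.0, -13.5]
tool_rot: [-3.141, -0.001, -0.2]
force: [-1.1, 1.2, 6.3]
width: 20.3
gripper_force: 58.9
```

```bash
python3 st.py
```

```text
10.6333 q7 -0.36 tau [-0.048 -0.491 -0.017] F [-1.104  1.202  6.35 ] M [0.313 0.169 0.056] pos [ 499.2   -299.014  -13.485] rot [-3.141 -0.001 -0.2  ] 20.26892041711298
```

Request:
move_arm(rows="0 0 -0.03 0 0 0 1;0 0 -0.1 0 0 0 1;0 0 -0.2 0 0 0 1;0 0 -0.3 0 0 0 1;0 0 -0.4 0 0 0 1;0 0 -0.5 0 0 0 1;0 0 -0.5 0 0 0 1;0 0 -0.5 0 0 0 1")

```text
clock: 11.3
eef_pos: [499.2, -299.3, 136.9]
tool_rot: [3.141, -0.002, -0.2]
force: [-0.0, 0.8, -5.8]
width: 20.2
gripper_force: 59.6
```

```bash
cat > held.py <<'E'
from h import *
np.set_printoptions(suppress=True,precision=2)
exec(open("st.py").read())
d=get_image("wrist");T=np.array(d["T_tool_cam"])
cv2.imwrite("pics/held_%d.png"%int(s["clock"]*100),d["img"][:,:,::-1])
# rectify in tool frame at depth z (tool), x 40..130, y -45..45
def rt(z,k=4,x0=30,x1=135,y=50):
    X,Y=np.meshgrid(np.arange(x1,x0,-1/k),np.arange(-y,y,1/k),indexing="ij")
    Ti=np.linalg.inv(T);C=np.stack([X,Y,np.full_like(X,z)],-1)@Ti[:3,:3].T+Ti[:3,3]
    x,y_,w=C[...,0],-C[...,1],-C[...,2];r=np.hypot(x,y_);th=np.arctan2(r,w);f=foc(d)*th/np.maximum(r,1e-9)
    return cv2.remap(d["img"],(f*x+d["cx"]).astype(np.float32),(f*y_+d["cy"]).astype(np.float32),1)
E
python3 - <<'E'
from held import *
for z in (-24,):
    g=rt(z);cv2.imwrite("pics/hr.png",g[:,:,::-1])
    g=cv2.cvtColor(g,cv2.COLOR_RGB2GRAY)
    for row in range(0,g.shape[0],12): print(135-row/4, ''.join("%4d"%v for v in g[row,::16]))
E
```

```text
11.3 q7 -0.538 tau [ 0.01  -0.127 -0.06 ] F [-0.008  0.788 -5.752] M [ 0.115  0.16  -0.038] pos [ 499.152 -299.251  136.915] rot [ 3.141 -0.002 -0.2  ] 20.175699339197
135.0  213   0   0   0   0   0   0   0   0   0   0   0   0   0   0   0   0   0   0   0   0   0   0   0  53
132.0  213 212 213 211 182 118 117  92  21   0   0   0   0   0   0   0   0  67 200 213 213 214 214 214 213
129.0  213 213 213 210 211 118 115 114 112 111 112 112 170 212 213 213 213 213 213 214 213 214 213 213 213
126.0  213 213 213 212 212 173 113 113 112 112 112 131 192 213 213 213 214 214 214 214 213 214 213 214 213
123.0  213 213 213 213 212 211 151 113 112 112 114 169 213 213 213 213 213 213 213 214 214 214 213 214 214
120.0  214 213 214 214 213 212 210 174 137 156 176 213 213 213 213 213 213 214 204 211 214 214 214 213 213
117.0  214 214 214 214 214 197 211 213 213 213 213 212 213 213 213 213 214 214 211 211 203 214 214 213 214
114.0  215 214 214 214 214 210 211 213 212 213 213 212 213 213 213 213 196 172 212 211 213  67  65  64  60
111.0  215 214 214 214 203 210 211 213  72  61  62  60  57  59  60  63  65  
[... 2089 characters left out ...]
 196 196 196 196 196 196 194 193 188  55  52  51  49  48  64 125
48.0  214 213 214 216 216 216 216 216 107 192 191 191 191 190 190 190 191  53  52  49  48  47  47  51 109
45.0  214 216 216 216 216 216 216 215 140 144 191 190 189 190 189 189 112  53  50  48  48  44  46  42  98
42.0  216 216 216 217 216 216 216 216 159 187 193 192 192 193 192 191 191  51  49  47  45  44  44  42  76
39.0  216 216 217 216 214 215 214 215 192 118 194 194 193 191 191 190  89  50  49  46  44  42  43  40  75
36.0  217 216 216 215 215 214 215 214 200  64 184 184 184 183 183 183  51  50  46  43  43  40  42  43  79
33.0  216 215 215 215 215 215 214 215 214  64 185 192 190 184 182 183  50  48  47  44  42  41  41  41  95
```

Run:
```python
from held import *
g=cv2.GaussianBlur(cv2.cvtColor(rt(-30.5,k=8),cv2.COLOR_RGB2GRAY),(0,0),2).astype(float)
A=[]
for x in range(84,110,2):
    r=g[int((135-x)*8)]; e=np.diff(r); y=lambda i:-50+i/8
    c=400; L=max(i for i in range(c) if r[i]>130); Rr=min(i for i in range(c,800) if r[i]>130)
    A.append((x,y(L),y(Rr)))
A=np.array(A);print(A.T)
m=(A[:,1]+A[:,2])/2;print("width",(A[:,2]-A[:,1]).mean(),"mid fit",np.polyfit(A[:,0],m,1))
col=g[:,400];print("bottom x",135-min(i for i in range(300,800) if col[i]>130)/8)
```

```text
11.35 q7 -0.538 tau [-0.034 -0.198 -0.02 ] F [-0.433 -0.015 -5.558] M [ 0.055  0.089 -0.009] pos [ 498.411 -298.069  135.284] rot [-3.14   0.001 -0.2  ] 20.114106882360073
[[ 84.     86.     88.     90.     92.     94.     96.     98.    100.
  102.    104.    106.    108.   ]
 [-17.    -18.625 -18.625 -18.625 -18.625 -18.625 -18.625 -18.625 -18.625
  -18.625 -18.625 -18.75  -18.625]
 [ 16.75   18.75   18.75   18.75   18.875  18.75   18.75   18.75   18.875
   18.875  18.75   18.75   18.75 ]]
width 37.13461538461539 mid fit [ 0.003 -0.206]
bottom x 76.625
```

Request:
move_arm(rows="-0.176 -0.978 0 0 0 -0.15 1;-0.176 -0.978 0 0 0 -0.15 1;-0.176 -0.978 0 0 0 -0.15 1;-0.176 -0.978 0 0 0 -0.15 1;-0.176 -0.978 0 0 0 -0.15 1;-0.176 -0.978 0 0 0 -0.15 1;-0.176 -0.978 0 0 0 -0.15 1;-0.176 -0.978 0 0 0 -0.15 1;-0.176 -0.978 0 0 0 -0.15 1;-0.176 -0.978 0 0 0 -0.15 1;-0.176 -0.978 0 0 0 -0.15 1")

```text
clock: 12.32
eef_pos: [504.6, -2.2, 134.9]
tool_rot: [3.14, 0.002, 0.034]
force: [0.8, -0.2, -4.5]
width: 20.6
gripper_force: 60.1
```

Run:
```python
from held import *
zt=s["eef_pos"][2]-84.5
g=cv2.cvtColor(rt(zt,k=4,x0=60,x1=135,y=40),cv2.COLOR_RGB2GRAY);cv2.imwrite("pics/nutjaw.png",g)
for row in range(0,g.shape[0],8): print("%6.1f"%(135-row/4), ''.join("%4d"%v for v in g[row,::9]))
g=cv2.GaussianBlur(cv2.cvtColor(rt(-30.5,k=8),cv2.COLOR_RGB2GRAY),(0,0),2).astype(float)
```

```text
12.3167 q7 -0.772 tau [-0.101  0.022  0.004] F [ 0.826 -0.163 -4.534] M [-0.074  0.075 -0.   ] pos [504.622  -2.219 134.925] rot [3.14  0.002 0.034] 20.58527975651591
 135.0  154 155 155 156 110 157 156 156 156 157 157 156 156 156 156 157 157 156 156 156 156 156 157 157 156 157 157 156 156 156 156 154 146 152 153 154
 133.0  155 155 156 156 149 151 157 156 156 157 157 157 156 157 156 156 156 155 156 156 156 156 157 157 156 155 156 157 156 157 156 108 145 139 145 155
 131.0  154 156 156 156 156  83 156 156 156 157 157 155 156 156 156 156 156 156 156 157 156 156 155 154 156 155 156 157 157 157 156  88 145 140 151 155
 129.0  156 156 157 157 154  60 156 157 156 156 157 155 155 156 156 156 156 156 157 156 155 154 155 154 154 155 156 155 155 156 123  86 145 140 149 155
 127.0  155 156 156 156 154  60 157 156 157 157 155 155 154 156 157 157 155 156 155 155 154 154 154 153 154 154 154 153 155 156 131  78 144 140 148 156
 125.0  155 156 157 157 156  60  80  78  83 104 115 117 138 152 154 154 157 156 156 154 154 154 154 154 155 154 157 155 154 154 118  81 145 141 154 155
 123.0  155 156 157 1
[... 4142 characters left out ...]
 142 141 142 142 141 142 142 141 141 141 141 141 141 141 141 141 139 140 140 142 149 150 146
  67.0  146 146 146 146 147 145 147 146 146 146 146 145 145 146 145 144 144 144 144 144 144 143 145 144 145 144 144 142 143 143 143 143 143 143 144 151
  65.0  144 145 144 145 146 144 144 145 143 143 144 143 144 143 143 142 142 143 142 143 142 142 142 142 142 141 141 141 141 141 140 141 140 140 140 140
  63.0  145 145 146 145 146 146 146 145 145 145 144 145 144 144 145 144 144 143 143 144 144 143 143 143 143 142 142 143 143 143 143 142 143 142 142 142
  61.0  145 145 145 145 145 144 145 145 145 145 144 144 144 143 144 143 144 144 145 144 143 144 143 144 144 142 144 144 144 144 142 143 142 142 144 143
```

Run:
```python
from held import *
zt=s["eef_pos"][2]-84.5
g=cv2.cvtColor(rt(zt-0,k=8,x0=60,x1=135,y=40),cv2.COLOR_RGB2GRAY).astype(float)
for x in range(92,110,2):
    r=g[int((135-x)*8)-3:int((135-x)*8)+4].mean(0)
    a=int((-23+40)*8);b=int((-14+40)*8);c=int((13+40)*8);e=int((22+40)*8)
    dl=np.diff(r[a:b]);dr=np.diff(r[c:e])
    print(x,"L",-23+dl.argmin()/8,"R",13+dr.argmax()/8, r[a:b:4].astype(int),r[c:e:4].astype(int))
```

```text
12.3667 q7 -0.772 tau [-0.073 -0.018  0.005] F [ 0.487  0.18  -3.993] M [-0.018  0.128  0.011] pos [504.795  -2.638 135.151] rot [3.141 0.001 0.033] 20.035669488177458
92 L -19.625 R 17.125 [147 145 145 145 144 144 144 111  81  68  70  79  88  86  83  86  88  89] [118 114 126 132 129  97  76  78  82 141 148 149 149 149 149 149 150 150]
94 L -19.875 R 17.125 [146 144 144 145 144 143 143 115  84  68  69  77  82  84  85  83  82  82] [131 132 127 121 113  89  77  77  82 134 147 149 149 149 149 149 148 149]
96 L -19.0 R 17.875 [147 144 143 143 143 143 143 119  88  69  67  73  80  89  88  82  80  80] [134 133 133 131 119  92  78  77  76 100 145 149 150 150 150 149 150 150]
98 L -19.25 R 17.875 [146 144 144 144 143 144 143 121  87  69  72  81  88  89  89  83  80  80] [133 133 133 133 127 110  90  77  80 105 150 150 150 149 150 150 149 149]
100 L -19.0 R 17.625 [148 145 145 145 145 145 144 132 105  81  76  86  90  89  88  82  79  80] [130 131 130 130 129 118  94  75  82 114 152 151 152 152 152 152 153 153]
102 L -19.125 R 17.75 [147 147 146 147 147 146 146 134 107  81  73  83  90  90  89  88  89  89] [131 131 131 131 131 122 103  84  85 117 150 151 150 150 150 151 152 152]
104 L -19.125 R 16.875 [155 155 154 154 151 147 146 136 102  75  71  77  87  90  89  90  90  91] [132 131 131 131 121 103  84  78  97 130 154 153 153 153 154 154 154 153]
106 L -19.25 R 16.25 [155 154 154 154 155 155 155 146 104  73  71  75  83  88  88  89  89  89] [134 134 132 122 111  99  85  94 125 149 149 149 149 149 149 149 149 149]
108 L -18.875 R 16.375 [155 154 153 153 154 153 153 148 101  66  71  78  90  91  88  89  89  89] [134 130 115 118 112  98  85  97 131 151 151 150 151 151 150 150 151 151]
```

Request:
move_arm(rows="0.003 -0.003 0 0 0 0 1;0.003 -0.003 0.05 0 0 0 1;0.003 -0.003 0.1 0 0 0 1;0.003 -0.003 0.15 0 0 0 1;0.003 -0.003 0.19 0 0 0 1;0.003 -0.003 0.2 0 0 0 1;0.003 -0.003 0.2 0 0 0 1;0.003 -0.003 0.2 0 0 0 1")

```text
clock: 13.08
eef_pos: [506.6, -0.8, 76.0]
tool_rot: [3.141, -0.001, 0.034]
force: [1.1, 0.1, -4.6]
width: 20.3
gripper_force: 60.1
```

Run:
```python
from held import *
zt=s["eef_pos"][2]-84.5
g=cv2.cvtColor(rt(zt-0,k=8,x0=60,x1=135,y=40),cv2.COLOR_RGB2GRAY).astype(float)
for x in range(92,112,4):
    r=g[int((135-x)*8)-3:int((135-x)*8)+4].mean(0)
    print(x,r[int(16*8):int(28*8):4].astype(int),r[int(52*8):int(64*8):4].astype(int))
c=g[:,int(39.5*8):int(40.5*8)].mean(1)
print("x 125..113",c[80:176:4].astype(int)); print("x 84..70",c[408:520:4].astype(int))
```

```text
13.0833 q7 -0.677 tau [-0.048 -0.027  0.011] F [ 1.099  0.141 -4.612] M [-0.031  0.068  0.001] pos [506.563  -0.83   76.002] rot [ 3.141 -0.001  0.034] 20.279830501166696
92 [146 145 144 141  98  62  58  62  75  84  85  84  85  84  71  63  84 124
 127 131 138 138 138 139] [125 143 143 143 143 137 130 130 125 117 108  79  87  75 111 102  77  62
  59  82 125 145 145 144]
96 [146 145 143 142 120  66  58  61  76  85  85  85  85  85  69  66 106 136
 145 146 141 137 136 131] [108  80  90  92 121 136 131 132 133 132 129 103  72  81 125 131  74  58
  59  72 133 145 145 143]
100 [145 145 143 141 117  58  59  61  76  87  88  87  87  83  75  84 115 139
 145 145 144 141 141 141] [143 123  88  91 127 141 129 130 129 130 130 125 100  94 133 151 112  61
  60  81 126 146 145 144]
104 [153 152 151 150 124  74  59  64  86  99 100  99  99  96  76  88 107 121
 137 142 143 143 143 143] [146 145 133 101 117 142 140 133 131 124 105  96  80  89 137 148  91  61
  60  78 134 145 144 143]
108 [155 156 155 153 126  61  59  63 119 152 153 152 150 134  95  91 109 126
 134 137 142 142 139 144] [145 145 144 144 144 141 129 115 109 116 109  93  80  98 140 148 115  60
  61  79 129 145 145 143]
x 125..113 [155 155 155 156 154 155 155 155 155 155 155 155 148 112  96 116 138 151
 150 139 141 144 144 143]
x 84..70 [143 143 142 142 126  96 122 130 111  93  79  77  80  66  53  58  91 133
 142 142 143 143 141 139 141 144 144 142]
```

Request:
move_arm(rows="0 0.0013 0 0 0 0 1;0 0.0013 0.01 0 0 0 1;0 0.0013 0.02 0 0 0 1;0 0.0013 0.03 0 0 0 1;0 0.0013 0.04 0 0 0 1;0 0.0013 0.05 0 0 0 1;0 0.0013 0.05 0 0 0 1")

```text
clock: 13.72
eef_pos: [506.0, -0.8, 60.0]
tool_rot: [3.141, 0.001, 0.035]
force: [0.9, -1.3, -4.2]
width: 20.0
gripper_force: 60.2
```

```bash
python3 st.py
```

```text
13.7167 q7 -0.649 tau [-0.112  0.271  0.151] F [ 0.899 -1.331 -4.181] M [-0.294  0.048 -0.092] pos [505.994  -0.817  60.035] rot [3.141 0.001 0.035] 20.022585401208463
```

Request:
move_arm(rows="0 0 0.01 0 0 0 1;0 0 0.02 0 0 0 1;0 0 0.03 0 0 0 1;0 0 0.03 0 0 0 1;0.0016 -0.0328 0.03 0 0 0.0637 1;0.0066 -0.0653 0.03 0 0 0.1273 1;0.0147 -0.0971 0.03 0 0 0.191 1")

```text
clock: 14.3
eef_pos: [509.6, 27.2, 51.7]
tool_rot: [3.139, -0.001, -0.269]
force: [0.6, -5.9, -5.2]
width: 20.3
gripper_force: 60.2
```

```bash
python3 st.py
```

```text
14.3 q7 -0.95 tau [-0.848  1.123  1.021] F [ 0.629 -5.949 -5.198] M [-1.104 -0.023  0.361] pos [509.61   27.228  51.744] rot [ 3.139 -0.001 -0.269] 20.332669732935617
```

Request:
move_arm(rows="0.0016 -0.0328 0 0 0 0.0637 1;0.0066 -0.0653 0 0 0 0.1273 1;0.0147 -0.0971 0 0 0 0.191 1;0.0259 -0.128 0 0 0 0.2546 1;0.0402 -0.1576 0 0 0 0.3183 1;0.0574 -0.1856 0 0 0 0.382 1")

```text
clock: 14.8
eef_pos: [540.5, 76.7, 51.5]
tool_rot: [3.139, -0.002, -0.868]
force: [0.1, -5.0, -4.1]
width: 20.2
gripper_force: 60.3
```

```bash
python3 st.py
```

```text
14.8 q7 -1.635 tau [-1.27   0.886  0.965] F [ 0.135 -5.042 -4.103] M [-1.178  0.048  0.492] pos [540.462  76.721  51.455] rot [ 3.139 -0.002 -0.868] 20.24109204677513
```

Request:
move_arm(rows="0.0016 -0.0328 0 0 0 0.0637 1;0.0066 -0.0653 0 0 0 0.1273 1;0.0147 -0.0971 0 0 0 0.191 1;0.0198 -0.1127 0 0 0 0.2228 1")

```text
clock: 15.13
eef_pos: [570.1, 94.5, 51.1]
tool_rot: [3.139, -0.002, -1.217]
force: [-2.7, -6.4, -3.9]
width: 20.3
gripper_force: 60.4
```

Run:
```python
from held import *
cv2.imwrite("pics/end.png",rt(s["eef_pos"][2]-84.5,k=6,x0=60,x1=135,y=40)[:,:,::-1])
```

```text
15.1333 q7 -2.035 tau [-1.712  0.347 -0.21 ] F [-2.723 -6.368 -3.859] M [-1.007  0.563  0.465] pos [570.142  94.465  51.099] rot [ 3.139 -0.002 -1.217] 20.34721011515523
```

Request:
move_arm(rows="0.0016 0.0328 0 0 0 -0.0637 1;0.0066 0.0653 0 0 0 -0.1273 1;0.0102 0.0813 0 0 0 -0.159 1;0.0102 0.0813 0 0 0 -0.159 1")

```text
clock: 15.52
eef_pos: [547.3, 84.9, 51.6]
tool_rot: [-3.141, 0.003, -0.963]
force: [0.1, 0.6, -4.2]
width: 20.3
gripper_force: 60.2
```

```bash
python3 st.py
```

```text
15.5167 q7 -1.758 tau [ 0.294 -0.296  0.559] F [ 0.052  0.642 -4.153] M [ 0.207 -0.03   0.025] pos [547.327  84.861  51.555] rot [-3.141  0.003 -0.963] 20.267072677152928
```

Forces are near zero, so the spanner is free. Lift.

Request:
move_arm(rows="0 0 -0.02 0 0 0 1;0 0 -0.05 0 0 0 1;0 0 -0.08 0 0 0 1;0 0 -0.12 0 0 0 1;0 0 -0.2 0 0 0 1;0 0 -0.29 0 0 0 1;0 0 -0.29 0 0 0 1")

```text
clock: 16.1
eef_pos: [552.0, 82.9, 144.2]
tool_rot: [-3.134, -0.005, -0.966]
force: [1.6, -1.6, -4.0]
width: 20.2
gripper_force: 60.2
```

Run:
```python
from held import *
T=T_of(d,s);R=Ro.from_euler("xyz",s["tool_rot"]).as_matrix()
# nut seen in jaw: rows of profile at nut plane
zt=s["eef_pos"][2]-84.5
g=cv2.cvtColor(rt(zt,k=4,x0=60,x1=140,y=40),cv2.COLOR_RGB2GRAY)
for row in range(0,240,10): print("%6.1f"%(140-row/4), ''.join("%4d"%v for v in g[row,24:296:8]))
```

```text
16.1 q7 -1.877 tau [ 0.377  0.902 -0.297] F [ 1.57  -1.58  -4.044] M [ 0.054 -0.101 -0.016] pos [552.01   82.93  144.192] rot [-3.134 -0.005 -0.966] 20.173804419503707
 140.0  148 166 171 171 170 171 171 171 170 171 171 171 171 171 170 171 171 171 171  86  94  93  92  91  83 146 170 169 168 161 103  67  84 140
 137.5  169 122 171 172 171 171 171 170 171 171 171 172 171 170 171 171 171 170  87  94  93  93  92  84 141 169 170 169 170 169 145  96  77  73
 135.0  170 170 112 172 172 171 170 171 171 171 171 171 171 171 171 171 169  92  95  93  93  93  83 139 168 170 170 170 170 170 169 147 103 137
 132.5  169 169  69 170 171 171 172 171 172 171 171 170 170 171 170 171  90  95  92  92  92  84 133 168 169 170 170 170 170 171 170 167  88 137
 130.0  170 170  72 134 172 171 171 171 171 171 171 170 171 170 171 101  95  94  94  93  86 130 167 169 170 170 170 171 171 170 170 170  66 137
 127.5  169 170  71 145 172 171 171 171 171 172 170 171 171 171 117  95  93  93  92  89 125 167 170 170 170 170 171 171 171 170 170 170  70 139
 125.0  170 170  73 150 172 170 171 171 171 170 171 171 170 116  94 
[... 1823 characters left out ...]
 148 154  89  85 140 159 103  88 119 120  99 171 169 145  85  87  82  84 107 139 161  99 150 147  97 124 133  90  94  66 137
  90.0  160 158  66  59  88 151 132 162 165 103  96 113 120 109 134 161 164 165 150 164 163 151 159 160  91 157 142  85  98  90  97  97  69 126
  87.5  160 157 147  76 136 125 148 163 167 113  80 105 113 118 113 163 138 167 164 164 148 123  89  99 157 148 128  87  68  95  98  77 141 152
  85.0  161 157 157 144 109 147 155 162 166 140 102  85  75  92  98  91 136 101 105 142 145 145 146 153 150  96 101  74  91  77  78 130 171 156
  82.5  161 157 142 160 130 141 159 159 167 169 109  95  92  73  81  98 136 148 150 155 155 152 151 107  83  91  69  71  73  73 116 167 171 157
```

Request:
move_arm(rows="0.946 0.87 0 0 0 -0.488 1;0.946 0.87 0 0 0 -0.488 1;0.946 0.87 0 0 0 -0.488 1;0.946 0.87 0 0 0 -0.488 1;0.946 0.87 0 0 0 -0.488 1;0.946 0.87 0 0 0 -0.488 1;0.946 0.87 0 0 0 -0.488 1;0.946 0.87 0 0 0 -0.488 1;0.946 0.87 0 0 0 -0.488 1;0.946 0.87 0 0 0 -0.488 1;0.946 0.87 0 0 0 -0.488 1;0.946 0.87 0 0 0 -0.488 1")

```text
clock: 17.15
eef_pos: [494.5, -298.4, 137.9]
tool_rot: [-3.141, 0.002, -0.201]
force: [0.5, 1.1, -5.1]
width: 19.6
gripper_force: 60.3
```

Request:
move_arm(rows="0 0 0 0 0 0 1;0 0 0 0 0 0 1;0 0 0 0 0 0 1")

```text
clock: 17.4
eef_pos: [496.2, -296.0, 138.2]
tool_rot: [-3.141, 0.001, -0.196]
force: [-0.1, 0.3, -5.3]
width: 20.5
gripper_force: 60.3
```

```bash
python3 st.py
```

```text
17.4 q7 -0.637 tau [-0.04  -0.055 -0.002] F [-0.146  0.264 -5.269] M [-0.     0.092 -0.028] pos [ 496.163 -296.03   138.235] rot [-3.141  0.001 -0.196] 20.542597398986324
```

Request:
move_arm(rows="0 0 0.12 0 0 0 1;0 0 0.24 0 0 0 1;0 0 0.34 0 0 0 1;0 0 0.42 0 0 0 1;0 0 0.46 0 0 0 1;0 0 0.48 0 0 0 1;0 0 0.49 0 0 0 1;0 0 0.5 0 0 0 1;0 0 0.503 0 0 0 1;0 0 0.503 0 0 0 1")

```text
clock: 18.23
eef_pos: [496.4, -298.3, -11.3]
tool_rot: [3.141, -0.002, -0.198]
force: [-0.1, -0.8, -3.6]
width: 20.2
gripper_force: 60.3
```

```bash
python3 st.py
```

```text
18.2333 q7 -0.467 tau [-0.064 -0.086  0.013] F [-0.13  -0.753 -3.597] M [0.013 0.092 0.041] pos [ 496.392 -298.288  -11.324] rot [ 3.141 -0.002 -0.198] 20.18973835015007
```

Nearly down (about 1–2 mm up); lower 2 mm more, open and lift.

Request:
move_arm(rows="0 0 0.004 0 0 0 1;0 0 0.008 0 0 0 1;0 0 0.008 0 0 0 1;0 0 0.008 0 0 0 -1;0 0 0.008 0 0 0 -1;0 0 0.008 0 0 0 -1;0 0 0.008 0 0 0 -1;0 0 0.008 0 0 0 -1;0 0 0.008 0 0 0 -1;0 0 -0.05 0 0 0 -1;0 0 -0.15 0 0 0 -1;0 0 -0.25 0 0 0 -1")

```text
clock: 19.23
eef_pos: [494.6, -297.5, 62.7]
tool_rot: [-3.141, 0.003, -0.199]
force: [1.2, 0.7, 0.2]
width: 85.6
gripper_force: 0.0
```

Request:
move_arm(rows="0 0 -0.13 0 0 0 -1;0 0 -0.26 0 0 0 -1;0 0 -0.39 0 0 0 -1;0 0 -0.45 0 0 0 -1;0 0 -0.45 0 0 0 -1")

```text
clock: 19.65
eef_pos: [497.6, -300.1, 202.4]
tool_rot: [3.139, -0.008, -0.198]
force: [-0.1, 0.0, -0.1]
width: 84.9
gripper_force: 0.0
```

Run:
```python
from sp import *
print(s["width"],s["force"])
r=rect(15,370,660,-440,-220,4); g=cv2.cvtColor(r,cv2.COLOR_RGB2GRAY)
m=(g>105).astype(np.uint8)
n,l,st,ce=cv2.connectedComponentsWithStats(m)
for i in range(1,n):
    if 15000<st[i,4]<200000 and 40<st[i,0] and st[i,0]+st[i,2]<600:
        c=max(cv2.findContours((l==i).astype(np.uint8),cv2.RETR_EXTERNAL,2)[0],key=cv2.contourArea)
        f=np.zeros_like(m);cv2.drawContours(f,[c],-1,1,-1)
        R_,C_=np.nonzero(f);P=np.c_[660-R_/4,-220-C_/4];mu=P.mean(0)
        w,V=np.linalg.eigh(np.cov((P-mu).T));a=V[:,1];a=a if a[0]>0 else -a
        q=(P-mu)@a
        print(len(P)/16,"mu",mu,"yaw",np.arctan2(a[1],a[0]),"len",np.ptp(q),"grip",mu+a*(q.max()-130))
```

```text
19.65 [ 497.61 -300.14  202.42] [ 3.14 -0.01 -0.2 ] -0.6966183372582649
84.8991959497601 [-0.08  0.02 -0.12]
5968.75 mu [ 523.92 -304.18] yaw -0.19722168587049382 len 209.75026119937465 grip [ 485.24 -296.45]
```

```bash
python3 -c "
from cell import *
print(finish_job())"
```

```text
the job is handed in; nothing more can be done
None
```

I ran the nut down to hand-tight with the gripper and nipped it up with the larger spanner, by about one flat judging from the swing angle and torque (the tail angle was not measured directly). The spanner is flat on the mat again, and I handed the job in at about 20 s; the hand-in gave no verdict.

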